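# Knock the stop peg flush and hold the brownie home in the portioning board's corner

## Robot

A 6-joint arm with a two-finger parallel gripper is mounted at the origin on the work surface; the furniture and walls round the work are solid. World frame = base frame: x ahead of the robot, y to its left, z up, the work surface at z = 0. Lengths are in m, angles in degrees, forces in N, time in s.
With the tool pointing down it reaches from about 0.35 to 0.875 m from the base axis. Payload 4.2 kg.
Tool frame: the origin (TCP) lies midway between the tips of the shut fingers; the grasp point (between the pads) lies 19 mm behind it (r.pinch_z is the distance from the TCP to the grasp point, in m); z points along the fingers, y is the line along which they close (so a half turn about z gives the same grasp; the last joint's range is limited). The gripper opens to 87 mm and grips with 3 to 60 N. Pads are 19 mm wide; open, the fingers measure 117 mm over their backs; the gripper's body (75 mm by 190 mm) begins 51 mm behind the grasp point.
Start: joints at [-58.35, 22.042, 0.453, 0, -68.411, -14.817], TCP at [0.181, -0.598, 0.223] pointing down, gripper open.
Joint ranges: [-179.83, 179.83], [-69.29, 118.12], [-61.27, 80.66], [-181.25, 117.63], [-171.15, -9.14], [-177.46, 177.46]. Speed limits (degrees/s): [159.86, 159.86, 180, 180, 180, 180].

## Interface

Orientations are given as a 3x3 rotation matrix whose columns are the frame's x, y, z axes.
In Python, from station import r, imaging, models gives the robot as it stands. The module is installed in compiled form; this text tells all that it offers.
- The arm moves only by the tool apply_moves, never from a script. Its argument "moves" is a list of rows, each a list of 2 entries, a list of its own where there are three numbers: the shift along the tool's x, y, z in m, then the turn about the tool's z in degrees. A call has 1 to 5 rows; each row shifts and turns the commanded pose from where the row before left it, along the tool's axes as they then stand; what a row does not reach is not made up. A row lasts 1/12 s, in which the tool goes at most 41.7 mm and 7.16 degrees, less where a joint would pass 70% of its speed; a pose out of reach is approached as far as the arm can. A call is refused whole if a number of a shift passes 0.0417 or a number of a turn 7.16, either way. A call with a gripper value outside its range is refused whole. "hand" is the finger opening in m, from 0 to 0.087, set as the call begins (left out, the last holds). The fingers move at their own pace and stop on an object; the grip force is fixed at half the most. Time passes only in rows, so rows that do not move let the fingers close. It gives the time, the measured TCP pose, the force, the opening and the grip force at its end, in the units of the state.
- r.sense(): the state, without advancing time (a new reading comes with each control period).
- imaging.capture(name): name is "side" or "top"; returns a dict with "frame" (420x560x3 uint8, blue, green, red), "intrinsics" (3x3 intrinsics, pixels), "eye" and "orientation" of the camera in the world. Camera axes: x right, y down, z forward; pixel columns grow to the right and rows downward; lengths in m; the calibration is good to about 2 mm. A picture is of the moment at which its call begins. There is no depth.
- r.finish_job(): hands the job in; it is judged then, once.
Trained networks look in a picture, given as the dict that the camera call returned (one of the last four; its "shot" number tells which), for a name from the list of things; names that differ only in an ending like _2 or _b are one class to them, and where a whole thing is asked for, a point or a joint stands for the part that bears it (a point fixed in the world has none). Each returns a list of dicts, best first, with "confidence" (0 to 1); they miss things now and then, are a little off and sometimes report something else, mostly with a low value. They report only what shows in the picture. A call takes as long as a camera call.
- models.cut_out(picture, target): "region" (420x560 bool, what is visible of it) and "extent" ([left, top, width, height] as shares, 0 to 1, of the picture: columns of its width, rows of its height, round what is visible of it).
- models.place_of(picture, target): "at" ([column, row] as shares, 0 to 1, of the picture: columns of its width, rows of its height: a listed point, or the origin of a listed thing).
The state is a dict: "time_s": time; "joints": joint angles; "joint_velocities": joint speeds; "effort": joint torques, N m; "tcp_pos": TCP position; "ee_rot": TCP orientation; "wrist_force": force on the tool from outside, world axes, zero at the start; "moment": the same for the moment, N m; "gripper_width": opening from 0.0 (shut) to 1.0 (fully open); "gripper_force": force on a finger pad.
Only numpy, scipy, OpenCV 4.12 (cv2) and the standard library are available. Lean on these libraries where they do the work, as an engineer would, in place of code of your own. Each camera call takes 0.05 s, during which the arm holds its last target. There are 200 camera calls.

## Task

The portioning board is still set for taster strips, and this brownie is to be halved: pick up the wooden mallet, knock the board's steel stop peg down flush with the bed with it (fingers off the peg), and set the mallet down on the counter, off the board. Then slide the brownie over the sunk peg into the corner, its long side flat against the back fence and its end flat against the end fence. The program finishes while holding it there: keep a gentle, steady finger push against both fences at once (it is soft, do not crush or tip it), and leave the sugar shaker, the egg box and the price card where they stand.

Things in the scene. Friction and masses are not known exactly. Their poses are not given: they have to be found in the camera images.
- board: white plastic board, fixed, 220 (x) x 340 (y) x 28 mm, with two bright metal fences. Origin under its centre, on the counter; z up; x points square to the back fence (roughly away from the robot), -y to the end fence (to the right). The bed (upper face) is at z = 28 mm; its near (-x) and left (+y) edges are open. It stands turned by -0.35 to 0.15 rad.
- back_fence: the long metal fence along the board's far edge (part of the board): 14 mm thick, 20 mm above the bed, parallel to the board's y. Its flat inner face is the plane x = 96 mm of the board; two 4 mm knife slots cross it. Origin: middle of its underside, at board (103, 0, 28) mm; axes as the board's.
- end_fence: the shorter metal fence along the board's right edge (part of the board): 14 mm thick, 20 mm above the bed, parallel to the board's x. Its flat inner face is the plane y = -156 mm of the board, from x = -104 to 96 mm. Origin: middle of its underside, at board (0, -163, 28) mm; axes as the board's.
- corner (a point): the inner corner of the two fences at bed height, board (96, -156, 28) mm; axes as the board's. With the brownie home its centre is at board (58, -100) mm, its long axis along the board's y, either way round.
- stop_peg (a joint): steel stop peg, 16 mm across, upright in the bed at board (51, -114) mm: 45 mm from the back fence, 42 mm from the end fence. Value: m down; 0 = up (17.5 mm proud of the bed), 0.0175 = flush, end stop 0.018. Starts at 0 to 0.003. Stiff: takes about 8 N straight down and stays where left. While up it keeps the brownie off the end fence.
- peg_top (a point): middle of the peg's top face; it moves down with the peg; z axis up.
- brownie: dark brown cake slice, loose rigid block 112 (x) x 76 (y) x 38 mm tall, 0.15 to 0.24 kg. Origin: centre of its underside; z up. Lies askew on the left half of the bed, its long (x) axis within 0.25 rad of the board's y. Too wide to grip well: push it with the fingertips just above the bed; its near and left sides are free.
- mallet: small wooden mallet, loose, about 0.19 kg. Block head 48 x 48 mm, 76 mm tall; top and bottom ends are the striking faces. It stands on one of them on the counter, handle level. The handle, 20 mm wide (y), 24 mm high, runs to the mallet's -x, 24 to 140 mm from the head's centre, 38 mm above the bottom face. Origin: centre of the bottom face; z up.
- mallet_grip (a point): point on the middle of the mallet's handle where to grip it from above, fingers closing along the mallet's y (20 mm wide): 62 mm from the head's centre towards the handle's end and 38 mm above the bottom face; axes as the mallet's.
- shaker: sugar shaker, loose, 44 mm in diameter, 90 mm tall, origin at its foot; leave it alone.
- price_card: price card in a small wooden block, loose, 28 x 100 x 66 mm, origin at its foot; leave it alone.
- egg_box: grey pulp box of six eggs, loose, 110 x 156 x 70 mm, origin at its foot; leave it alone.

How it is judged:
By the outcome, as a careful person would: the job done as asked, in the order asked, and still so for the second after the job is handed in, while the arm keeps its last pose, push and grip.
It also fails if it takes over 72 s, if anything falls off the work surface, if the arm or the gripper's body presses on something with over 40 N, if the wrist force passes 120 N, or if a joint passes its speed limit or range.

## Working session

There is one attempt and no reset: what is moved stays moved. The work goes in short steps, Python scripts to look and compute and a tool call to move; the robot and the scene stay as the last step left them, time stands still between calls to the robot, and variables do not carry over. Pictures are saved under pics/ and viewed, at most 10 in all, crops included, and the job is handed in when it is done.

Besides the shell and the picture viewer there is one more tool, called by a JSON object that holds its "fn" and its "kwargs", one argument or row to a line. apply_moves: Moves the arm, as the interface text tells. Its arguments: {"type":"object","properties":{"moves":{"type":"array"},"hand":{"type":"number"}},"required":["moves"]}

```bash
mkdir -p pics
cat > h.py <<'E'
import numpy as np, cv2
from station import r, imaging, models
def ray(p,at):
    K=np.array(p["intrinsics"]);R=np.array(p["orientation"]);e=np.array(p["eye"])
    u=np.array([at[0]*560,at[1]*420,1.]);d=R@np.linalg.inv(K)@u
    return e,d
def onz(p,at,z):
    e,d=ray(p,at);return e+d*(z-e[2])/d[2]
def proj(p,X):
    K=np.array(p["intrinsics"]);R=np.array(p["orientation"]);e=np.array(p["eye"])
    c=(np.atleast_2d(X)-e)@R@K.T;return c[:,:2]/c[:,2:]
E
python3 - <<'E'
from h import *
s=r.sense();print(s)
ps={n:imaging.capture(n) for n in("top","side")}
for n,p in ps.items():
    cv2.imwrite(f"pics/{n}0.png",p["frame"]);print(n,np.round(p["eye"],3),np.round(p["orientation"],3).tolist(),np.array(p["intrinsics"]).tolist())
    for t,z in [("board",0),("corner",.028),("back_fence",.028),("end_fence",.028),("peg_top",.044),("brownie",.028),("mallet",0),("mallet_grip",.038),("shaker",0),("price_card",0),("egg_box",0)]:
        for d in models.place_of(p,t)[:2]: print(t,round(d["confidence"],2),np.round(np.array(d["at"])*[560,420],1),np.round(onz(p,d["at"],z)[:2],4))
E
```

```text
{'time_s': 0.0, 'joints': array([-5.83493950e+01,  2.20910267e+01,  3.79174702e-01, -2.86396302e-02,
       -6.84134212e+01, -1.48150961e+01]), 'joint_velocities': array([ 0.00788813, -0.07959339,  0.05967413,  0.03430449, -0.0805744 ,
        0.05219513]), 'effort': array([ 4.47831471e-04, -3.90664744e+01,  1.87407285e+01,  4.21987295e+00,
        1.10830029e-02, -1.79501621e-04]), 'tcp_pos': array([ 0.18083342, -0.5976211 ,  0.22145361]), 'ee_rot': array([[-9.57193539e-01, -2.89447688e-01, -7.51613418e-04],
       [-2.89448643e-01,  9.57191230e-01,  2.10508606e-03],
       [ 1.10125480e-04,  2.23252826e-03, -9.99997502e-01]]), 'wrist_force': array([ 0.21720215,  0.09830604, -0.4493536 ]), 'moment': array([-0.01170583, -0.00529711, -0.01734322]), 'gripper_force': 0.0, 'gripper_width': 0.9984672853075498}
top [ 0.337 -0.009  1.139] [[0.019, -0.98, 0.199], [-1.0, -0.02, 0.001], [0.003, -0.199, -0.98]] [[390.79537925160736, 0.0, 283.100295065659], [0.0, 390.79537925160736, 210.65953471365194], [0.0, 0.0, 1.0]]
board 0.68 [312.2 220.9] [ 0.5389 -0.0952]
board 0.2 [352.8 206.1] [ 0.5862 
[... 922 characters left out ...]
 0.6273 -0.2355]
corner 0.75 [307.5 245. ] [ 0.5841 -0.1868]
back_fence 0.92 [316.2 225.9] [ 0.644  -0.0941]
back_fence 0.63 [270.2 217.6] [ 0.5132 -0.0043]
end_fence 0.83 [293.5 260.4] [ 0.52   -0.2494]
end_fence 0.44 [296.  301.4] [ 0.4743 -0.4238]
peg_top 0.61 [308.1 241.9] [ 0.5836 -0.1931]
peg_top 0.61 [313.5 226.9] [ 0.6258 -0.1195]
brownie 0.7 [267.1 218.8] [ 0.5015 -0.0086]
mallet 0.69 [239.6 182. ] [0.4755 0.3122]
mallet_grip 0.73 [294.6 300.8] [ 0.468  -0.4312]
mallet_grip 0.66 [223.6 177.6] [0.4127 0.2943]
shaker 0.95 [295.6 300.9] [ 0.4834 -0.3915]
price_card 0.67 [310.4 191.7] [0.7114 0.1667]
egg_box 0.68 [297.4 176.8] [0.6992 0.2897]
egg_box 0.24 [292.7 301.8] [ 0.4745 -0.3929]
```

Run:
```python
import cv2
a=cv2.imread("pics/top0.png");cv2.imwrite("pics/t1.png",cv2.resize(a[130:310,130:450],None,fx=2.5,fy=2.5,interpolation=cv2.INTER_CUBIC))
a=cv2.imread("pics/side0.png");cv2.imwrite("pics/s1.png",cv2.resize(a[120:330,180:460],None,fx=2.8,fy=2.8,interpolation=cv2.INTER_CUBIC))
```

```text
(no output)
```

View pics/t1.png

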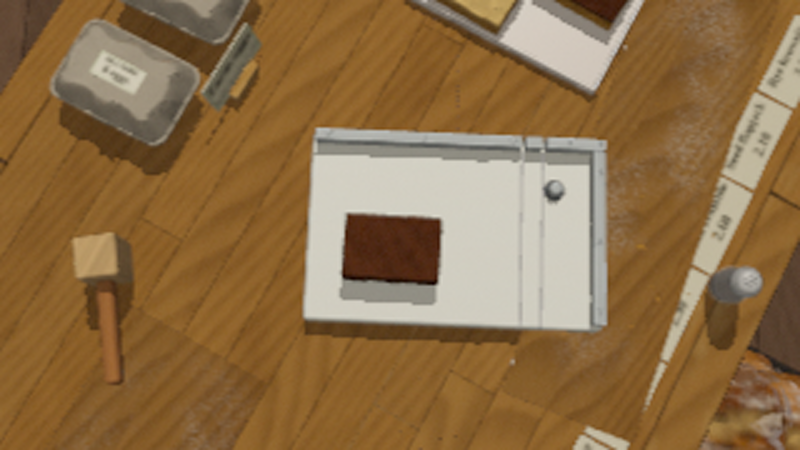

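View pics/s1.png

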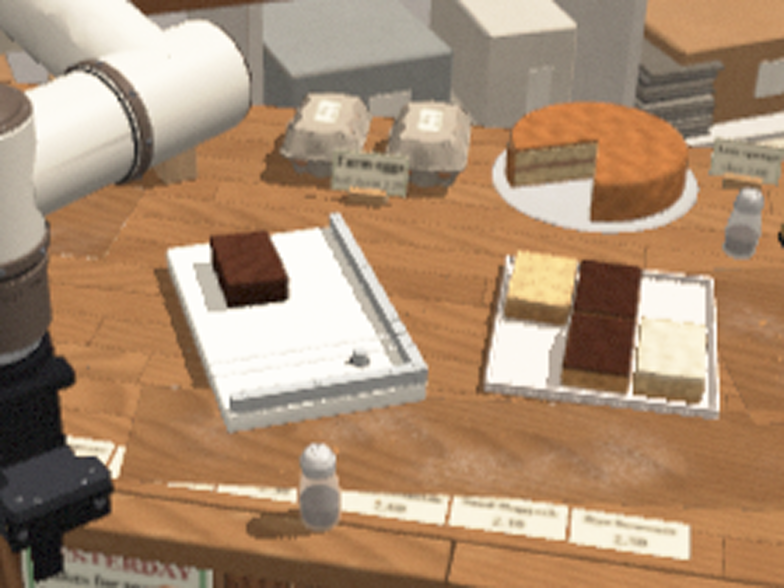

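The top crop shows the board (crop corners about 304,319 / 606,141), brownie at (390,248), peg at (555,188), and the mallet head at (97,257) with its handle towards (113,380). The side view agrees, with the arm hiding the mallet. I'll fit the silhouettes next.

```bash
cat >> h.py <<'E'
from scipy.optimize import minimize
def box(x0,x1,y0,y1,z0,z1): return np.array([[x,y,z] for x in(x0,x1) for y in(y0,y1) for z in(z0,z1)])
M={"board":[box(-.11,.11,-.17,.17,0,.028),box(.096,.11,-.17,.17,.028,.048),box(-.104,.11,-.17,-.156,.028,.048)],
"brownie":[box(-.056,.056,-.038,.038,.028,.066)],
"mallet":[box(-.024,.024,-.024,.024,0,.076),box(-.14,-.024,-.01,.01,.026,.05)]}
def place(P,q,z=0):
    c,s=np.cos(q[2]),np.sin(q[2]);return P@np.array([[c,s,0],[-s,c,0],[0,0,1]])+[q[0],q[1],z]
def sil(p,parts,q,z=0,S=4):
    m=np.zeros((420*S,560*S),np.uint8)
    for P in parts:
        u=proj(p,place(P,q,z));h=cv2.convexHull(np.round(((u+.0)*S-.5)*16).astype(np.int32))
        cv2.fillPoly(m,[h],255,shift=4)
    return cv2.resize(m,(560,420),interpolation=cv2.INTER_AREA)/255.
def fit(obs,parts,q0,z=0):
    f=lambda q:sum(np.abs(sil(p,parts,q,z)-m).sum()/m.sum() for p,m in obs)
    b=None
    for k in range(2):
        sx=np.array([q0]+[list(np.array(q0)+d) for d in np.diag([.01,.01,.08])*(1-2*k)])
        o=minimize(f,sx[0],method="Nelder-Mead",options=dict(initial_simplex=sx,xatol=1e-4,fatol=1e-5,maxiter=120));q0=list(o.x)
    return o.x,o.fun
E
cat > m1.py <<'E'
from h import *
ps={n:imaging.capture(n) for n in("top","side")}
for t,q0 in [("board",[.538,-.09,-.03]),("brownie",[.508,-.02,1.55]),("mallet",[.49,.308,.1])]:
    obs=[]
    for n,p in ps.items():
        d=models.cut_out(p,t)
        for x in d[:2]: print(t,n,round(x["confidence"],2),np.round(np.array(x["extent"])*[560,420,560,420]),x["region"].sum())
        if d:
            m=d[0]["region"].astype(float)
            if t=="board":  # brownie sits inside outline
                c=cv2.findContours(d[0]["region"].astype(np.uint8),0,2)[0];m=np.zeros((420,560),np.uint8);cv2.drawContours(m,[max(c,key=cv2.contourArea)],-1,1,-1);m=m.astype(float)
            if not(t=="mallet" and n=="side"): obs.append((p,m))
    print(t,"both",*fit(obs,M[t],q0)); 
    for o in obs: print("  one",*fit([o],M[t],q0))
E
python3 m1.py
```

```text
board top 0.87 [254. 176. 120.  85.] 8259
board side 0.82 [240. 200.  97.  77.] 4286
board both [ 0.53204433 -0.09326436 -0.01947992] 0.2046167470755828
  one [ 0.53191455 -0.09410704 -0.02200593] 0.013841899220629962
  one [ 0.5326093  -0.08938608 -0.01713732] 0.18434117464064487
brownie top 0.88 [266. 213.  42.  33.] 1033
brownie side 0.57 [255. 198.  28.  34.] 645
brownie both [ 0.50523242 -0.02115914  1.50198914] 0.2509899270273408
  one [ 0.50458661 -0.02211323  1.55210648] 0.12807926655657423
  one [ 0.50543976 -0.02028457  1.50212824] 0.10634442924456605
mallet top 0.83 [160. 223.  24.  65.] 719
mallet side 0.52 [233. 175.  17.  10.] 135
mallet side 0.36 [263. 250.  65.  16.] 536
mallet both [0.48724636 0.30518669 0.16791966] 0.21372821729526306
  one [0.48724636 0.30518669 0.16791966] 0.21372821729526306
```

{"fn": "apply_moves", "kwargs": {
  "moves": [
    [[-0.0285, 0.0272, 0], 7.16],
    [[-0.0285, 0.0272, 0], 0],
    [[-0.0285, 0.0272, 0], 0],
    [[-0.0285, 0.0272, 0], 0],
    [[-0.0285, 0.0272, 0], 0]
  ],
  "hand": 0.087
}}

```text
time_s: 2.02
tcp_pos: [0.295, -0.4362, 0.2227]
ee_rot: [[-0.986, -0.168, 0.0], [-0.168, 0.986, -0.0], [-0.0, -0.0, -1.0]]
wrist_force: [0.7, -0.6, 0.7]
gripper_width: 1.001
gripper_force: 0.0
```

{"fn": "apply_moves", "kwargs": {
  "moves": [
    [[-0.0285, 0.0272, 0], 0],
    [[-0.0285, 0.0272, 0], 0],
    [[-0.0285, 0.0272, 0], 0],
    [[-0.0285, 0.0272, 0], 0],
    [[-0.0285, 0.0272, 0], 0]
  ]
}}

```text
time_s: 2.43
tcp_pos: [0.4126, -0.2778, 0.223]
ee_rot: [[-0.986, -0.169, 0.001], [-0.169, 0.986, -0.0], [-0.001, -0.0, -1.0]]
wrist_force: [1.2, 0.0, 0.4]
gripper_width: 0.997
gripper_force: 0.0
```

{"fn": "apply_moves", "kwargs": {
  "moves": [
    [[-0.0285, 0.0272, 0], 0],
    [[-0.0066, 0.0386, 0], 0],
    [[-0.0066, 0.0386, 0], 0],
    [[-0.0066, 0.0386, 0], 0],
    [[-0.0066, 0.0386, 0], 0]
  ]
}}

```text
time_s: 2.85
tcp_pos: [0.4351, -0.0895, 0.2228]
ee_rot: [[-0.986, -0.169, 0.001], [-0.169, 0.986, 0.0], [-0.001, -0.0, -1.0]]
wrist_force: [1.2, 0.3, -0.4]
gripper_width: 1.001
gripper_force: 0.0
```

{"fn": "apply_moves", "kwargs": {
  "moves": [
    [[-0.0066, 0.0386, 0], 0],
    [[-0.0066, 0.0386, 0], 0],
    [[-0.0066, 0.0386, 0], 0],
    [[-0.0066, 0.0386, 0], 0],
    [[-0.0066, 0.0386, 0], 0]
  ]
}}

```text
time_s: 3.27
tcp_pos: [0.4348, 0.1065, 0.2231]
ee_rot: [[-0.986, -0.169, 0.001], [-0.169, 0.986, 0.001], [-0.001, 0.0, -1.0]]
wrist_force: [0.7, -1.1, 0.1]
gripper_width: 0.998
gripper_force: 0.0
```

Run:
```python
from h import *
ps={n:imaging.capture(n) for n in("top","side")}
for n,p in ps.items():
    for t in("mallet","mallet_grip"):
        for d in models.place_of(p,t)[:2]: print(n,t,round(d["confidence"],2),np.round(onz(p,d["at"],.038*(t!="mallet"))[:2],4))
    d=models.cut_out(p,"mallet")
    if d: 
        m=d[0]["region"].astype(float);print(n,d[0]["confidence"],np.round(np.array(d[0]["extent"])*[560,420,560,420]),fit([(p,m)],M["mallet"],[.487,.305,.16]))
p=ps["top"];f=cv2.resize(p["frame"],None,fx=4,fy=4,interpolation=cv2.INTER_CUBIC)
for P in M["mallet"]:
    h=cv2.convexHull((proj(p,place(P,[.487,.305,.168]))*4).astype(np.int32));cv2.polylines(f,[h],True,(0,255,0),1)
a=f[840:1200,560:900]
g=cv2.resize(ps["side"]["frame"][150:270,190:370],None,fx=2.4,fy=3);b=np.zeros((360,g.shape[1]+a.shape[1],3),np.uint8);b[:,:a.shape[1]]=a;b[:,a.shape[1]:]=g
cv2.imwrite("pics/m2.png",b);print(r.sense()["tcp_pos"])
```

```text
top mallet 0.35 [ 0.5485 -0.2646]
top mallet_grip 0.36 [ 0.4753 -0.3972]
top 0.52 [158. 225.  21.  59.] (array([0.48602778, 0.30606481, 0.1862963 ]), np.float64(20.81823529411765))
side mallet 0.74 [0.4795 0.2981]
side mallet_grip 0.83 [0.4261 0.2961]
side mallet_grip 0.59 [ 0.4959 -0.0135]
side 0.87 [205. 165.  43.  20.] (array([0.48637596, 0.30377025, 0.18741512]), np.float64(0.19064799253034545))
[0.43518648 0.10338069 0.22256194]
```

View pics/m2.png

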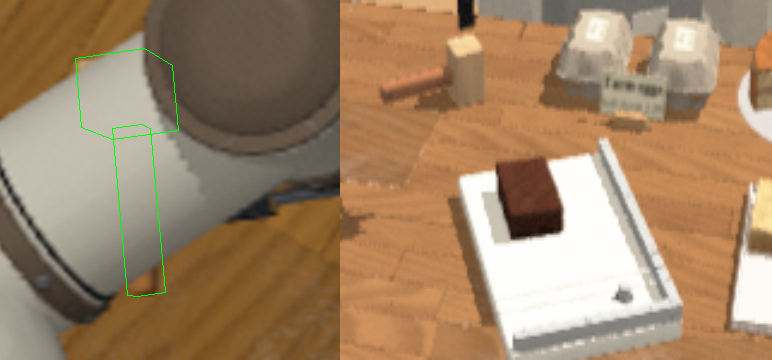

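The overlay hides behind the arm in the top view, but the side view (mallet at about crop 380–485, 30–105) and its fit agree: mallet at (.486,.304), yaw .18.

{"fn": "apply_moves", "kwargs": {
  "moves": [
    [[-0.0064, 0.0378, 0], 0],
    [[-0.0064, 0.0378, 0], 0],
    [[-0.0064, 0.0378, 0], 0],
    [[-0.0064, 0.0378, 0], 0],
    [[-0.0064, 0.0378, 0], 0]
  ]
}}

```text
time_s: 4.08
tcp_pos: [0.4352, 0.2966, 0.2228]
ee_rot: [[-0.986, -0.166, 0.0], [-0.166, 0.986, 0.0], [-0.0, 0.0, -1.0]]
wrist_force: [0.9, 0.1, -1.2]
gripper_width: 0.998
gripper_force: 0.0
```

{"fn": "apply_moves", "kwargs": {
  "moves": [
    [[0, 0, 0.035], 0],
    [[0, 0, 0.035], 0],
    [[0, 0, 0.03], 0],
    [[0, 0, 0.02], 0],
    [[0, 0, 0], 0]
  ]
}}

```text
time_s: 4.5
tcp_pos: [0.4331, 0.2926, 0.0981]
ee_rot: [[-0.986, -0.166, -0.007], [-0.166, 0.986, -0.007], [0.008, -0.006, -1.0]]
wrist_force: [-0.8, -0.4, 0.2]
gripper_width: 1.004
gripper_force: 0.0
```

{"fn": "apply_moves", "kwargs": {
  "moves": [
    [[0, 0, 0.025], 0],
    [[0, 0, 0.025], 0],
    [[0, 0, 0.02], 0],
    [[0, 0, 0.012], 0],
    [[0, 0, 0], 0]
  ]
}}

```text
time_s: 4.92
tcp_pos: [0.4349, 0.2947, 0.0194]
ee_rot: [[-0.986, -0.167, -0.002], [-0.167, 0.986, -0.003], [0.003, -0.002, -1.0]]
wrist_force: [0.6, 0.3, 0.3]
gripper_width: 1.006
gripper_force: 0.0
```

{"fn": "apply_moves", "kwargs": {
  "moves": [
    [[0, 0, 0], 0],
    [[0, 0, 0], 0],
    [[0, 0, 0], 0],
    [[0, 0, 0], 0],
    [[0, 0, 0], 0]
  ],
  "hand": 0.0
}}

```text
time_s: 5.33
tcp_pos: [0.4353, 0.2966, 0.0215]
ee_rot: [[-0.986, -0.169, 0.001], [-0.169, 0.986, 0.002], [-0.002, 0.001, -1.0]]
wrist_force: [-0.3, -0.3, -0.2]
gripper_width: 0.709
gripper_force: 0.0
```

{"fn": "apply_moves", "kwargs": {
  "moves": [
    [[0, 0, 0], 0],
    [[0, 0, 0], 0],
    [[0, 0, 0], 0],
    [[0, 0, 0], 0],
    [[0, 0, 0], 0]
  ]
}}

```text
time_s: 5.75
tcp_pos: [0.4348, 0.2962, 0.0205]
ee_rot: [[-0.986, -0.169, -0.0], [-0.169, 0.986, -0.0], [0.0, -0.0, -1.0]]
wrist_force: [0.3, 0.4, 0.4]
gripper_width: 0.325
gripper_force: 0.0
```

{"fn": "apply_moves", "kwargs": {
  "moves": [
    [[0, 0, 0], 0],
    [[0, 0, 0], 0],
    [[0, 0, 0], 0],
    [[0, 0, 0], 0],
    [[0, 0, 0], 0]
  ]
}}

```text
time_s: 6.17
tcp_pos: [0.4348, 0.2963, 0.0205]
ee_rot: [[-0.986, -0.169, -0.0], [-0.169, 0.986, 0.0], [0.0, 0.0, -1.0]]
wrist_force: [-0.7, 0.8, -0.7]
gripper_width: 0.223
gripper_force: 29.8
```

{"fn": "apply_moves", "kwargs": {
  "moves": [
    [[0, 0, -0.005], 0],
    [[0, 0, -0.02], 0],
    [[0, 0, -0.035], 0],
    [[0, 0, -0.035], 0],
    [[0, 0, -0.03], 0]
  ]
}}

```text
time_s: 6.58
tcp_pos: [0.4347, 0.2958, 0.1475]
ee_rot: [[-0.986, -0.169, -0.0], [-0.169, 0.986, -0.0], [0.0, -0.0, -1.0]]
wrist_force: [-0.1, 0.6, -1.7]
gripper_width: 0.228
gripper_force: 29.8
```

{"fn": "apply_moves", "kwargs": {
  "moves": [
    [[0, 0, 0], 5.4],
    [[0, 0, 0], 5.4],
    [[-0.0079, -0.0385, 0], 0],
    [[-0.0079, -0.0385, 0], 0],
    [[-0.0079, -0.0385, 0], 0]
  ]
}}

```text
time_s: 7.0
tcp_pos: [0.4556, 0.1789, 0.1454]
ee_rot: [[-1.0, 0.017, -0.001], [0.017, 1.0, -0.001], [0.001, -0.001, -1.0]]
wrist_force: [1.2, -0.1, -2.0]
gripper_width: 0.226
gripper_force: 29.8
```

{"fn": "apply_moves", "kwargs": {
  "moves": [
    [[-0.0079, -0.0385, 0], 0],
    [[-0.0079, -0.0385, 0], 0],
    [[-0.0079, -0.0385, 0], 0],
    [[-0.0079, -0.0385, 0], 0],
    [[-0.0079, -0.0385, 0], 0]
  ]
}}

```text
time_s: 7.42
tcp_pos: [0.4915, -0.015, 0.1456]
ee_rot: [[-1.0, 0.019, -0.001], [0.019, 1.0, 0.0], [0.001, -0.0, -1.0]]
wrist_force: [0.9, 0.1, -2.5]
gripper_width: 0.229
gripper_force: 29.8
```

{"fn": "apply_moves", "kwargs": {
  "moves": [
    [[-0.0079, -0.0385, 0], 0],
    [[-0.0079, -0.0385, 0], 0],
    [[-0.0079, -0.0385, 0], 0],
    [[-0.0079, -0.0385, 0], 0],
    [[-0.0079, -0.0385, 0], 0]
  ]
}}

```text
time_s: 7.83
tcp_pos: [0.5273, -0.2081, 0.1454]
ee_rot: [[-1.0, 0.019, -0.001], [0.019, 1.0, 0.001], [0.001, 0.0, -1.0]]
wrist_force: [1.5, 0.3, -1.5]
gripper_width: 0.228
gripper_force: 29.8
```

Run:
```python
from h import *
p=imaging.capture("side");s=r.sense();print(s["time_s"],s["tcp_pos"],np.round(s["ee_rot"],3).tolist())
f=p["frame"][150:290,180:400];cv2.imwrite("pics/k1.png",cv2.resize(f,None,fx=3.5,fy=3.5,interpolation=cv2.INTER_CUBIC))
```

```text
7.8833 [ 0.52883717 -0.2139283   0.14533892] [[-1.0, 0.023, 0.0], [0.023, 1.0, -0.003], [-0.0, -0.003, -1.0]]
```

View pics/k1.png

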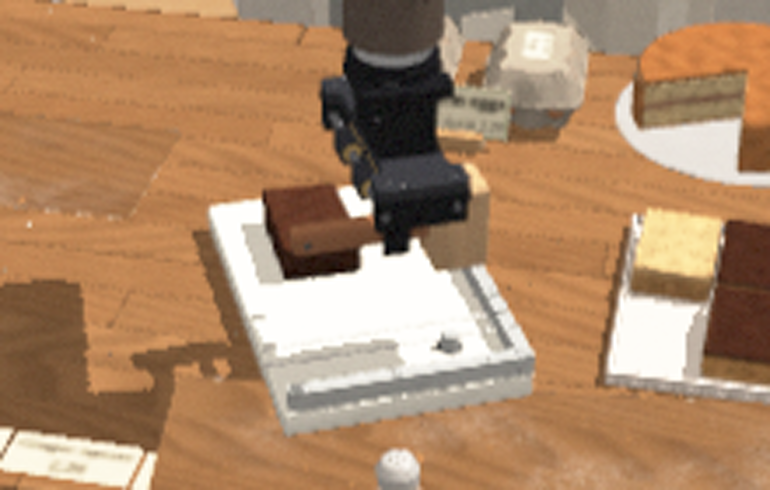

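The side view shows the mallet level in the grip above the board's peg corner, and the peg still up at about crop (448,343).

{"fn": "apply_moves", "kwargs": {
  "moves": [
    [[0, 0, 0.025], 0],
    [[0, 0, 0.025], 0],
    [[0, 0, 0.02], 0],
    [[0, 0, 0], 0],
    [[0, 0, 0], 0]
  ]
}}

```text
time_s: 8.3
tcp_pos: [0.527, -0.2062, 0.0747]
ee_rot: [[-1.0, 0.019, -0.004], [0.019, 1.0, 0.0], [0.004, 0.0, -1.0]]
wrist_force: [-0.1, -0.3, -1.8]
gripper_width: 0.227
gripper_force: 29.9
```

{"fn": "apply_moves", "kwargs": {
  "moves": [
    [[0, 0, 0.004], 0],
    [[0, 0, 0.004], 0],
    [[0, 0, 0.004], 0],
    [[0, 0, 0.003], 0],
    [[0, 0, 0], 0]
  ]
}}

```text
time_s: 8.72
tcp_pos: [0.5289, -0.2062, 0.0617]
ee_rot: [[-1.0, 0.018, 0.002], [0.018, 1.0, -0.001], [-0.002, -0.001, -1.0]]
wrist_force: [-1.2, 1.0, 4.5]
gripper_width: 0.224
gripper_force: 30.0
```

{"fn": "apply_moves", "kwargs": {
  "moves": [
    [[0, 0, 0.003], 0],
    [[0, 0, 0.003], 0],
    [[0, 0, 0.003], 0],
    [[0, 0, 0.002], 0],
    [[0, 0, 0], 0]
  ]
}}

```text
time_s: 9.13
tcp_pos: [0.529, -0.2062, 0.0507]
ee_rot: [[-1.0, 0.018, 0.002], [0.018, 1.0, -0.001], [-0.002, -0.001, -1.0]]
wrist_force: [-1.5, 0.8, 4.8]
gripper_width: 0.225
gripper_force: 30.0
```

{"fn": "apply_moves", "kwargs": {
  "moves": [
    [[0, 0, 0.002], 0],
    [[0, 0, 0.002], 0],
    [[0, 0, 0.001], 0],
    [[0, 0, 0], 0],
    [[0, 0, 0], 0]
  ]
}}

```text
time_s: 9.55
tcp_pos: [0.528, -0.2062, 0.0467]
ee_rot: [[-1.0, 0.018, 0.0], [0.018, 1.0, -0.001], [-0.0, -0.001, -1.0]]
wrist_force: [-4.1, 1.8, 11.1]
gripper_width: 0.228
gripper_force: 30.0
```

{"fn": "apply_moves", "kwargs": {
  "moves": [
    [[0, 0, 0.001], 0],
    [[0, 0, 0.001], 0],
    [[0, 0, 0.001], 0],
    [[0, 0, 0], 0],
    [[0, 0, 0], 0]
  ]
}}

```text
time_s: 9.97
tcp_pos: [0.5261, -0.2061, 0.0436]
ee_rot: [[-1.0, 0.018, -0.004], [0.018, 1.0, -0.0], [0.004, -0.0, -1.0]]
wrist_force: [-8.0, 1.6, 14.3]
gripper_width: 0.228
gripper_force: 30.0
```

{"fn": "apply_moves", "kwargs": {
  "moves": [
    [[0, 0, -0.01], 0],
    [[0, 0, -0.02], 0],
    [[0, 0, -0.03], 0],
    [[0, 0, -0.03], 0],
    [[0, 0, -0.03], 0]
  ]
}}

```text
time_s: 10.38
tcp_pos: [0.528, -0.206, 0.1627]
ee_rot: [[-1.0, 0.019, -0.0], [0.019, 1.0, 0.0], [0.0, 0.0, -1.0]]
wrist_force: [0.7, -0.1, -1.2]
gripper_width: 0.227
gripper_force: 30.0
```

Run:
```python
from h import *
p=imaging.capture("side");s=r.sense();print(s["time_s"],s["tcp_pos"],s["gripper_width"],np.round(s["wrist_force"],1))
for d in models.place_of(p,"peg_top")[:2]: print(d["confidence"],np.array(d["at"])*[560,420])
print(proj(p,place(np.array([[.051,-.114,z] for z in(.028,.036,.0455)]),[.5319,-.0941,-.022])))
f=p["frame"];a=cv2.resize(f[170:290,230:350],None,fx=4,fy=4,interpolation=cv2.INTER_CUBIC);b=cv2.resize(f[225:265,290:330],None,fx=12,fy=12,interpolation=cv2.INTER_CUBIC)[:,:320]
cv2.imwrite("pics/k2.png",np.hstack([a,b]))
```

```text
10.4333 [ 0.53196001 -0.20730623  0.16999156] 0.2296086921448879 [ 2.6 -1.4  2.2]
[[308.63132715 249.31555495]
 [308.68805192 247.1886145 ]
 [308.7557963  244.64848533]]
```

View pics/k2.png

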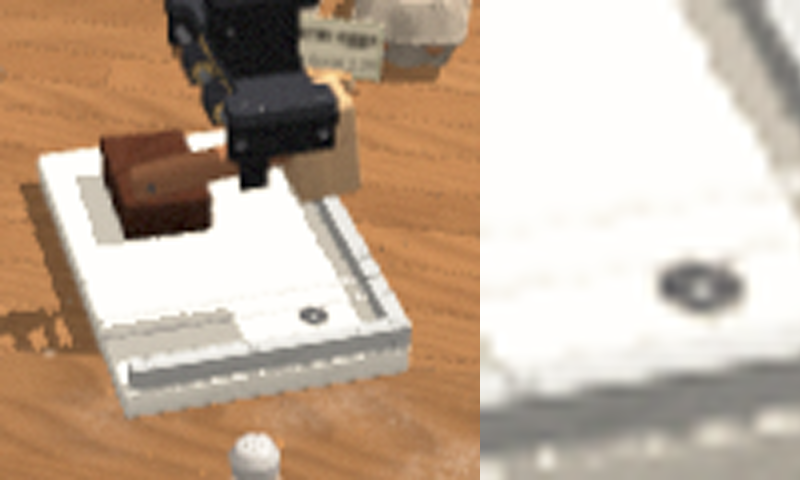

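Side view: the peg looks sunk to about the bed (crop right, 700,285), but the mallet has tilted slightly in the grip, heel low. I'll press again with the heel half over the peg so it is fully home.

{"fn": "apply_moves", "kwargs": {
  "moves": [
    [[-0.006, 0, 0.03], 0],
    [[-0.006, 0, 0.03], 0],
    [[0, 0, 0.025], 0],
    [[0, 0, 0.015], 0],
    [[0, 0, 0.006], 0]
  ]
}}

```text
time_s: 10.9
tcp_pos: [0.5377, -0.2059, 0.0517]
ee_rot: [[-1.0, 0.02, -0.007], [0.02, 1.0, 0.001], [0.007, 0.001, -1.0]]
wrist_force: [-0.5, 0.1, -2.2]
gripper_width: 0.227
gripper_force: 30.0
```

{"fn": "apply_moves", "kwargs": {
  "moves": [
    [[0, 0, 0.003], 0],
    [[0, 0, 0.003], 0],
    [[0, 0, 0.002], 0],
    [[0, 0, 0], 0],
    [[0, 0, 0], 0]
  ]
}}

```text
time_s: 11.32
tcp_pos: [0.5407, -0.2064, 0.0485]
ee_rot: [[-1.0, 0.019, 0.002], [0.019, 1.0, -0.0], [-0.002, -0.0, -1.0]]
wrist_force: [-0.2, 0.3, -2.1]
gripper_width: 0.226
gripper_force: 30.0
```

{"fn": "apply_moves", "kwargs": {
  "moves": [
    [[0, 0, 0.001], 0],
    [[0, 0, 0.001], 0],
    [[0, 0, 0.001], 0],
    [[0, 0, 0.001], 0],
    [[0, 0, 0], 0]
  ]
}}

```text
time_s: 11.73
tcp_pos: [0.5402, -0.2064, 0.0441]
ee_rot: [[-1.0, 0.019, 0.0], [0.019, 1.0, -0.0], [-0.0, -0.0, -1.0]]
wrist_force: [-1.3, 1.2, 0.4]
gripper_width: 0.224
gripper_force: 30.0
```

{"fn": "apply_moves", "kwargs": {
  "moves": [
    [[0, 0, 0.001], 0],
    [[0, 0, 0.001], 0],
    [[0, 0, 0], 0],
    [[0, 0, 0], 0],
    [[0, 0, 0], 0]
  ]
}}

```text
time_s: 12.15
tcp_pos: [0.5398, -0.2064, 0.0434]
ee_rot: [[-1.0, 0.018, -0.0], [0.018, 1.0, -0.0], [0.0, -0.0, -1.0]]
wrist_force: [-4.6, 2.4, 10.5]
gripper_width: 0.228
gripper_force: 30.0
```

{"fn": "apply_moves", "kwargs": {
  "moves": [
    [[0, 0, 0.001], 0],
    [[0, 0, 0.0005], 0],
    [[0, 0, 0], 0],
    [[0, 0, 0], 0],
    [[0, 0, 0], 0]
  ]
}}

```text
time_s: 12.57
tcp_pos: [0.5391, -0.2064, 0.0421]
ee_rot: [[-1.0, 0.018, -0.002], [0.018, 1.0, -0.0], [0.002, -0.0, -1.0]]
wrist_force: [-6.2, 2.8, 12.4]
gripper_width: 0.225
gripper_force: 30.0
```

{"fn": "apply_moves", "kwargs": {
  "moves": [
    [[0, 0, -0.01], 0],
    [[0, 0, -0.025], 0],
    [[0, 0, -0.035], 0],
    [[0, 0, -0.03], 0],
    [[0, 0, 0], 0]
  ]
}}

```text
time_s: 12.98
tcp_pos: [0.5447, -0.2075, 0.1473]
ee_rot: [[-1.0, 0.017, 0.014], [0.017, 1.0, -0.004], [-0.014, -0.003, -1.0]]
wrist_force: [0.7, 0.6, -1.6]
gripper_width: 0.225
gripper_force: 30.0
```

{"fn": "apply_moves", "kwargs": {
  "moves": [
    [[0.0088, 0.0385, 0], 0],
    [[0.0088, 0.0385, 0], 0],
    [[0.0088, 0.0385, 0], 0],
    [[0.0088, 0.0385, 0], 0],
    [[0.0088, 0.0385, 0], 0]
  ]
}}

```text
time_s: 13.4
tcp_pos: [0.4991, -0.0115, 0.1398]
ee_rot: [[-1.0, 0.02, 0.0], [0.02, 1.0, 0.0], [-0.0, 0.0, -1.0]]
wrist_force: [0.5, 0.2, -1.2]
gripper_width: 0.229
gripper_force: 30.0
```

{"fn": "apply_moves", "kwargs": {
  "moves": [
    [[0.0088, 0.0385, 0], 0],
    [[0.0088, 0.0385, 0], 0],
    [[0.0088, 0.0385, 0], 0],
    [[0.0088, 0.0385, 0], 0],
    [[0.0088, 0.0385, 0], 0]
  ]
}}

```text
time_s: 13.82
tcp_pos: [0.4586, 0.1821, 0.14]
ee_rot: [[-1.0, 0.019, 0.0], [0.019, 1.0, 0.001], [-0.0, 0.001, -1.0]]
wrist_force: [1.3, 0.7, -3.2]
gripper_width: 0.23
gripper_force: 30.0
```

{"fn": "apply_moves", "kwargs": {
  "moves": [
    [[0.0088, 0.0385, 0], 0],
    [[0.0088, 0.0385, 0], 0],
    [[0.0088, 0.0385, 0], 0],
    [[0, 0, 0.03], 0],
    [[0, 0, 0.03], 0]
  ]
}}

```text
time_s: 14.23
tcp_pos: [0.4358, 0.3004, 0.0808]
ee_rot: [[-1.0, 0.015, 0.004], [0.015, 1.0, 0.006], [-0.004, 0.006, -1.0]]
wrist_force: [-0.2, -0.7, -2.7]
gripper_width: 0.228
gripper_force: 30.0
```

{"fn": "apply_moves", "kwargs": {
  "moves": [
    [[0, 0, 0.03], 0],
    [[0, 0, 0.02], 0],
    [[0, 0, 0.005], 0],
    [[0, 0, 0], 0],
    [[0, 0, 0], 0]
  ]
}}

```text
time_s: 14.65
tcp_pos: [0.4359, 0.2968, 0.0257]
ee_rot: [[-1.0, 0.019, 0.001], [0.019, 1.0, 0.001], [-0.001, 0.001, -1.0]]
wrist_force: [0.5, -0.0, -2.2]
gripper_width: 0.225
gripper_force: 30.0
```

Run:
```python
from h import *
p=imaging.capture("side");t=imaging.capture("top");s=r.sense();print(s["time_s"],s["tcp_pos"],s["gripper_width"],np.round(s["wrist_force"],1))
f=p["frame"];a=cv2.resize(f[150:210,190:270],None,fx=5,fy=5,interpolation=cv2.INTER_CUBIC)
b=cv2.resize(f[225:265,285:325],None,fx=7.5,fy=7.5,interpolation=cv2.INTER_CUBIC)
cv2.imwrite("pics/k3.png",np.hstack([a,b]))
for n,q in(("top",t),("side",p)):
    for t_,q0 in [("brownie",[.505,-.022,1.55])]:
        d=models.cut_out(q,t_)
        if d:print(n,d[0]["confidence"],*fit([(q,d[0]["region"].astype(float))],M[t_],q0))
```

```text
14.75 [0.43624582 0.29727863 0.02667423] 0.22197492239206504 [ 0.2  0.7 -2.7]
top 0.96 [ 0.50455558 -0.02105424  1.51377654] 0.13030855753153978
```

View pics/k3.png

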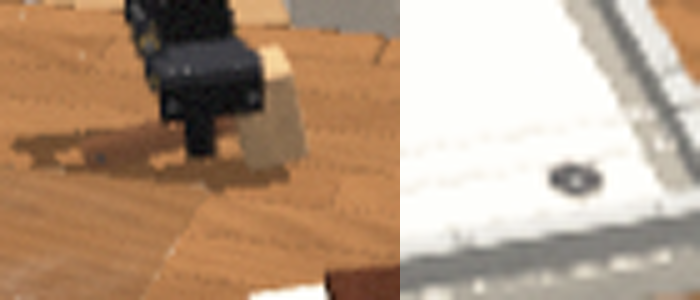

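The view shows the mallet just above the counter, heel low, and the peg flush as a disc at crop (575,180). Next I lower to touch and release.

{"fn": "apply_moves", "kwargs": {
  "moves": [
    [[0, 0, 0.004], 0],
    [[0, 0, 0.003], 0],
    [[0, 0, 0.002], 0],
    [[0, 0, 0.001], 0],
    [[0, 0, 0], 0]
  ]
}}

```text
time_s: 15.27
tcp_pos: [0.435, 0.2961, 0.0148]
ee_rot: [[-1.0, 0.019, -0.0], [0.019, 1.0, -0.001], [0.0, -0.001, -1.0]]
wrist_force: [-0.7, 0.2, -2.0]
gripper_width: 0.226
gripper_force: 30.0
```

{"fn": "apply_moves", "kwargs": {
  "moves": [
    [[0, 0, 0.001], 0],
    [[0, 0, 0.001], 0],
    [[0, 0, 0], 0],
    [[0, 0, 0], 0],
    [[0, 0, 0], 0]
  ]
}}

```text
time_s: 15.68
tcp_pos: [0.435, 0.2962, 0.0143]
ee_rot: [[-1.0, 0.018, 0.0], [0.018, 1.0, -0.0], [-0.0, -0.0, -1.0]]
wrist_force: [-4.7, -1.9, 8.0]
gripper_width: 0.227
gripper_force: 30.0
```

{"fn": "apply_moves", "kwargs": {
  "moves": [
    [[0, 0, -0.001], 0],
    [[0, 0, 0], 0],
    [[0, 0, 0], 0],
    [[0, 0, 0], 0],
    [[0, 0, 0], 0]
  ],
  "hand": 0.087
}}

```text
time_s: 16.1
tcp_pos: [0.4353, 0.2963, 0.0139]
ee_rot: [[-1.0, 0.019, 0.0], [0.019, 1.0, 0.0], [-0.0, 0.0, -1.0]]
wrist_force: [-1.2, -0.2, 0.4]
gripper_width: 0.52
gripper_force: 0.0
```

{"fn": "apply_moves", "kwargs": {
  "moves": [
    [[0, 0, 0], 0],
    [[0, 0, 0], 0],
    [[0, 0, 0], 0],
    [[0, 0, -0.01], 0],
    [[0, 0, -0.02], 0]
  ]
}}

```text
time_s: 16.52
tcp_pos: [0.434, 0.2948, 0.0428]
ee_rot: [[-1.0, 0.019, -0.004], [0.019, 1.0, -0.004], [0.004, -0.004, -1.0]]
wrist_force: [0.2, 0.0, 0.7]
gripper_width: 0.902
gripper_force: 0.0
```

{"fn": "apply_moves", "kwargs": {
  "moves": [
    [[0, 0, -0.035], 0],
    [[0, 0, -0.035], 0],
    [[0, 0, -0.035], 0],
    [[0, 0, 0], 0],
    [[0, 0, 0], 0]
  ]
}}

```text
time_s: 16.93
tcp_pos: [0.4361, 0.2973, 0.1523]
ee_rot: [[-1.0, 0.019, 0.004], [0.019, 1.0, 0.005], [-0.004, 0.005, -1.0]]
wrist_force: [-0.4, 1.0, -0.5]
gripper_width: 0.996
gripper_force: 0.0
```

Run:
```python
from h import *
p=imaging.capture("side");s=r.sense();print(s["time_s"],s["tcp_pos"],s["gripper_width"],np.round(s["wrist_force"],1))
for d in models.cut_out(p,"mallet")[:1]: print(d["confidence"],fit([(p,d["region"].astype(float))],M["mallet"],[.486,.298,-.02]))
f=p["frame"];cv2.imwrite("pics/k4.png",cv2.resize(f[140:220,180:300],None,fx=5,fy=5,interpolation=cv2.INTER_CUBIC))
```

```text
16.9833 [0.43514674 0.29633131 0.15029004] 0.9987732020220439 [-0.2  0.8 -0.2]
0.57 (array([0.47791681, 0.28583209, 0.205712  ]), np.float64(0.41139787763657804))
```

View pics/k4.png

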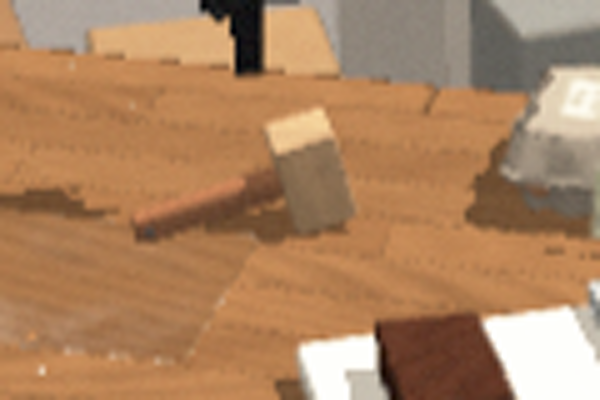

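The mallet rests on the counter, leaning onto its handle end at crop (145,230) and clear of the board, which is fine. Now for the brownie: two spread fingertips against its near side.

{"fn": "apply_moves", "kwargs": {
  "moves": [
    [[0, -0.0354, 0], 0],
    [[0, -0.0354, 0], 0],
    [[0, -0.0354, 0], 0],
    [[0, -0.0354, 0], 0],
    [[0, -0.0354, 0], 0]
  ],
  "hand": 0.06
}}

```text
time_s: 17.45
tcp_pos: [0.4305, 0.1172, 0.1477]
ee_rot: [[-1.0, 0.018, -0.003], [0.018, 1.0, -0.002], [0.003, -0.002, -1.0]]
wrist_force: [0.8, -0.7, -0.6]
gripper_width: 0.732
gripper_force: 0.0
```

{"fn": "apply_moves", "kwargs": {
  "moves": [
    [[0, -0.0354, 0], 0],
    [[0, -0.0354, 0], 0],
    [[0, -0.0354, 0], 0],
    [[0, -0.0354, 0], 0],
    [[0, 0, 0], 0]
  ]
}}

```text
time_s: 17.87
tcp_pos: [0.4268, -0.0268, 0.1475]
ee_rot: [[-1.0, 0.025, -0.005], [0.025, 1.0, -0.002], [0.005, -0.002, -1.0]]
wrist_force: [-0.2, -0.0, 0.3]
gripper_width: 0.689
gripper_force: 0.0
```

{"fn": "apply_moves", "kwargs": {
  "moves": [
    [[0, 0, 0.035], 0],
    [[0, 0, 0.035], 0],
    [[0, 0, 0.025], 0],
    [[0, 0, 0.012], 0],
    [[0, 0, 0.005], 0]
  ]
}}

```text
time_s: 18.28
tcp_pos: [0.4266, -0.0229, 0.034]
ee_rot: [[-1.0, 0.019, -0.007], [0.019, 1.0, -0.002], [0.007, -0.002, -1.0]]
wrist_force: [0.3, -0.4, -0.2]
gripper_width: 0.688
gripper_force: 0.0
```

{"fn": "apply_moves", "kwargs": {
  "moves": [
    [[0, 0, 0.003], 0],
    [[0, 0, 0], 0],
    [[0, 0, 0], 0]
  ]
}}

```text
time_s: 18.53
tcp_pos: [0.4297, -0.022, 0.0345]
ee_rot: [[-1.0, 0.018, 0.001], [0.018, 1.0, 0.0], [-0.001, 0.0, -1.0]]
wrist_force: [0.0, -0.0, -0.6]
gripper_width: 0.686
gripper_force: 0.0
```

{"fn": "apply_moves", "kwargs": {
  "moves": [
    [[-0.008, 0, 0], 0],
    [[-0.008, 0, 0], 0],
    [[-0.008, 0, 0], 0],
    [[-0.008, 0, 0], 0],
    [[-0.008, 0, 0], 0]
  ]
}}

```text
time_s: 18.95
tcp_pos: [0.4693, -0.0233, 0.0341]
ee_rot: [[-1.0, 0.019, -0.002], [0.019, 1.0, -0.0], [0.002, -0.0, -1.0]]
wrist_force: [-2.4, -0.7, 1.6]
gripper_width: 0.687
gripper_force: 1.3
```

{"fn": "apply_moves", "kwargs": {
  "moves": [
    [[-0.01, 0, 0], 0],
    [[-0.01, 0, 0], 0],
    [[-0.01, 0, 0], 0],
    [[-0.01, 0, 0], 0],
    [[-0.008, 0, 0], 0]
  ]
}}

```text
time_s: 19.37
tcp_pos: [0.5186, -0.024, 0.0339]
ee_rot: [[-1.0, 0.019, 0.0], [0.019, 1.0, 0.0], [-0.0, 0.0, -1.0]]
wrist_force: [-1.9, -1.0, 1.7]
gripper_width: 0.689
gripper_force: 1.2
```

{"fn": "apply_moves", "kwargs": {
  "moves": [
    [[-0.005, 0, 0], 0],
    [[-0.005, 0, 0], 0],
    [[-0.004, 0, 0], 0],
    [[-0.003, 0, 0], 0],
    [[0, 0, 0], 0]
  ]
}}

```text
time_s: 19.78
tcp_pos: [0.5351, -0.0242, 0.0341]
ee_rot: [[-1.0, 0.019, 0.001], [0.019, 1.0, 0.0], [-0.001, 0.0, -1.0]]
wrist_force: [0.2, 0.6, -0.1]
gripper_width: 0.693
gripper_force: 0.0
```

{"fn": "apply_moves", "kwargs": {
  "moves": [
    [[-0.002, 0, 0], 0],
    [[-0.002, 0, 0], 0],
    [[-0.002, 0, 0], 0],
    [[0, 0, 0], 0],
    [[0, 0, 0], 0]
  ]
}}

```text
time_s: 20.2
tcp_pos: [0.5406, -0.0244, 0.0342]
ee_rot: [[-1.0, 0.019, 0.001], [0.019, 1.0, 0.0], [-0.001, 0.0, -1.0]]
wrist_force: [-0.9, -0.4, 0.5]
gripper_width: 0.688
gripper_force: 0.1
```

{"fn": "apply_moves", "kwargs": {
  "moves": [
    [[-0.001, 0, 0], 0],
    [[-0.001, 0, 0], 0],
    [[-0.001, 0, 0], 0],
    [[0, 0, 0], 0],
    [[0, 0, 0], 0]
  ]
}}

```text
time_s: 20.62
tcp_pos: [0.5431, -0.0245, 0.0341]
ee_rot: [[-1.0, 0.019, -0.0], [0.019, 1.0, -0.0], [0.0, -0.0, -1.0]]
wrist_force: [-2.2, -0.2, 1.9]
gripper_width: 0.687
gripper_force: 1.1
```

{"fn": "apply_moves", "kwargs": {
  "moves": [
    [[-0.001, 0, 0], 0],
    [[-0.001, 0, 0], 0],
    [[0, 0, 0], 0],
    [[0, 0, 0], 0]
  ]
}}

```text
time_s: 20.95
tcp_pos: [0.543, -0.0247, 0.0337]
ee_rot: [[-1.0, 0.019, -0.005], [0.019, 1.0, -0.0], [0.005, -0.001, -1.0]]
wrist_force: [-5.9, 1.6, 4.6]
gripper_width: 0.696
gripper_force: 3.2
```

{"fn": "apply_moves", "kwargs": {
  "moves": [
    [[-0.001, 0, 0], 0],
    [[-0.001, 0, 0], 0],
    [[0, 0, 0], 0],
    [[0, 0, 0], 0]
  ]
}}

```text
time_s: 21.28
tcp_pos: [0.5429, -0.0249, 0.0335]
ee_rot: [[-1.0, 0.02, -0.009], [0.02, 1.0, -0.001], [0.009, -0.001, -1.0]]
wrist_force: [-10.3, 2.3, 7.1]
gripper_width: 0.691
gripper_force: 5.2
```

{"fn": "apply_moves", "kwargs": {
  "moves": [
    [[0.015, 0, 0], 0],
    [[0.02, 0, 0], 0],
    [[0.02, 0, -0.03], 0],
    [[0, 0, -0.03], 6.84],
    [[0, 0, -0.015], 6.84]
  ]
}}

```text
time_s: 21.7
tcp_pos: [0.4939, -0.0232, 0.1123]
ee_rot: [[-0.966, 0.259, 0.007], [0.259, 0.966, 0.001], [-0.006, 0.002, -1.0]]
wrist_force: [1.0, -0.5, 0.1]
gripper_width: 0.689
gripper_force: 0.0
```

{"fn": "apply_moves", "kwargs": {
  "moves": [
    [[0, 0, 0], 6.84],
    [[0, 0, 0], 6.84],
    [[0, 0, 0], 6.84],
    [[0, 0, 0], 0],
    [[0, 0, 0], 0]
  ]
}}

```text
time_s: 22.12
tcp_pos: [0.4929, -0.0234, 0.1093]
ee_rot: [[-0.818, 0.575, 0.002], [0.575, 0.818, 0.0], [-0.001, 0.001, -1.0]]
wrist_force: [-0.8, -0.2, 0.1]
gripper_width: 0.687
gripper_force: 0.0
```

Run:
```python
from h import *
ps={n:imaging.capture(n) for n in("top","side")}
s=r.sense();print(s["time_s"],s["tcp_pos"],np.round(s["joints"],1),np.round(s["ee_rot"],3).tolist(),s["gripper_width"])
for n,p in ps.items():
    d=models.cut_out(p,"brownie")
    if d: print(n,d[0]["confidence"],d[0]["region"].sum(),fit([(p,d[0]["region"].astype(float))],M["brownie"],[.589,-.024,1.549]))
p=ps["side"];f=cv2.resize(p["frame"][170:290,220:360],None,fx=5,fy=5,interpolation=cv2.INTER_CUBIC)
cv2.imwrite("pics/b1.png",f)
```

```text
22.2167 [ 0.49258931 -0.02346048  0.10905869] [  16.2   16.2  -26.8    0.   -47.  -141.3] [[-0.818, 0.576, 0.001], [0.576, 0.818, 0.0], [-0.001, 0.001, -1.0]] 0.6932823126331655
side 0.64 587 (array([ 0.59118719, -0.01892698,  1.47298811]), np.float64(0.20532451481444364))
```

View pics/b1.png

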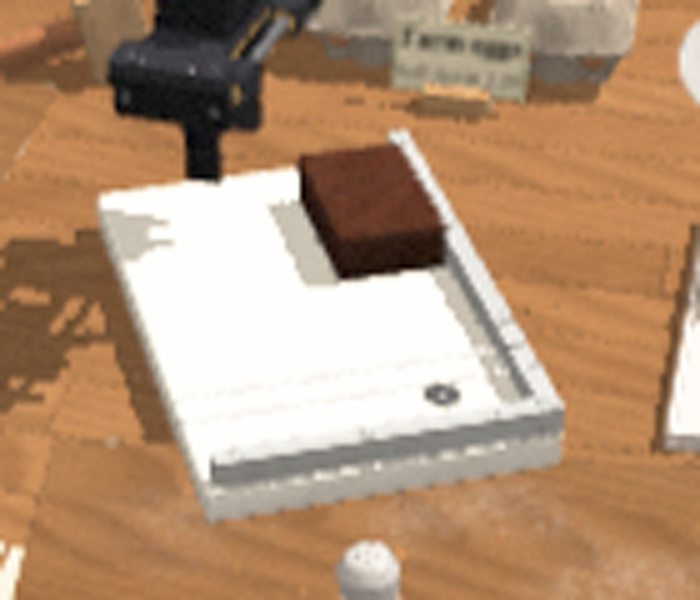

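The side view shows the brownie flat along the back fence and the peg flush at crop (442,395). Next I cradle its near-left corner between the fingers.

{"fn": "apply_moves", "kwargs": {
  "moves": [
    [[-0.0068, 0.0375, 0], 0],
    [[-0.0068, 0.0375, 0], 0],
    [[0, 0, 0], 0],
    [[0, 0, 0.03], 0],
    [[0, 0, 0.025], 0]
  ]
}}

```text
time_s: 22.73
tcp_pos: [0.5479, 0.0308, 0.0539]
ee_rot: [[-0.817, 0.576, 0.003], [0.576, 0.817, 0.001], [-0.002, 0.003, -1.0]]
wrist_force: [-0.6, -0.8, -1.1]
gripper_width: 0.686
gripper_force: 0.0
```

{"fn": "apply_moves", "kwargs": {
  "moves": [
    [[0, 0, 0.014], 0],
    [[0, 0, 0.006], 0],
    [[0, 0, 0], 0],
    [[0, 0, 0], 0]
  ]
}}

```text
time_s: 23.07
tcp_pos: [0.5471, 0.0299, 0.0344]
ee_rot: [[-0.817, 0.577, 0.001], [0.577, 0.817, -0.0], [-0.001, 0.0, -1.0]]
wrist_force: [-0.3, -0.4, 0.5]
gripper_width: 0.691
gripper_force: 0.0
```

{"fn": "apply_moves", "kwargs": {
  "moves": [
    [[-0.0049, 0.0035, 0], 0],
    [[-0.0033, 0.0023, 0], 0],
    [[-0.0016, 0.0012, 0], 0],
    [[-0.0008, 0.0006, 0], 0],
    [[0, 0, 0], 0]
  ]
}}

```text
time_s: 23.48
tcp_pos: [0.5602, 0.03, 0.0345]
ee_rot: [[-0.816, 0.578, 0.001], [0.578, 0.816, 0.0], [-0.001, 0.001, -1.0]]
wrist_force: [-0.8, 0.2, 0.8]
gripper_width: 0.688
gripper_force: 0.0
```

{"fn": "apply_moves", "kwargs": {
  "moves": [
    [[-0.0008, 0.0006, 0], 0],
    [[-0.0008, 0.0006, 0], 0],
    [[0, 0, 0], 0],
    [[0, 0, 0], 0]
  ]
}}

```text
time_s: 23.82
tcp_pos: [0.5616, 0.03, 0.034]
ee_rot: [[-0.816, 0.578, -0.0], [0.578, 0.816, -0.0], [0.0, -0.0, -1.0]]
wrist_force: [-0.5, 0.1, -0.0]
gripper_width: 0.685
gripper_force: 0.0
```

{"fn": "apply_moves", "kwargs": {
  "moves": [
    [[-0.0057, -0.0082, 0], 0],
    [[-0.0057, -0.0082, 0], 0],
    [[-0.0057, -0.0082, 0], 0],
    [[-0.0057, -0.0082, 0], 0],
    [[-0.0057, -0.0082, 0], 0]
  ]
}}

```text
time_s: 24.23
tcp_pos: [0.5611, -0.0212, 0.0341]
ee_rot: [[-0.816, 0.578, -0.0], [0.578, 0.816, 0.0], [0.0, 0.0, -1.0]]
wrist_force: [-0.7, 1.8, 1.1]
gripper_width: 0.695
gripper_force: 1.0
```

{"fn": "apply_moves", "kwargs": {
  "moves": [
    [[-0.0057, -0.0082, 0], 0],
    [[-0.0057, -0.0082, 0], 0],
    [[-0.0057, -0.0082, 0], 0],
    [[-0.0057, -0.0082, 0], 0],
    [[-0.0057, -0.0082, 0], 0]
  ]
}}

```text
time_s: 24.65
tcp_pos: [0.56, -0.0707, 0.034]
ee_rot: [[-0.816, 0.578, -0.001], [0.578, 0.816, 0.0], [0.001, -0.001, -1.0]]
wrist_force: [-3.7, 5.0, 2.0]
gripper_width: 0.691
gripper_force: 2.4
```

{"fn": "apply_moves", "kwargs": {
  "moves": [
    [[-0.0056, -0.0083, 0], 0],
    [[-0.0056, -0.0083, 0], 0],
    [[-0.0056, -0.0083, 0], 0],
    [[-0.0056, -0.0083, 0], 0],
    [[-0.0056, -0.0083, 0], 0]
  ]
}}

```text
time_s: 25.07
tcp_pos: [0.5589, -0.1207, 0.034]
ee_rot: [[-0.816, 0.578, -0.001], [0.578, 0.816, 0.0], [0.001, -0.001, -1.0]]
wrist_force: [-2.9, 4.1, 2.7]
gripper_width: 0.689
gripper_force: 2.1
```

{"fn": "apply_moves", "kwargs": {
  "moves": [
    [[-0.0056, -0.0083, 0], 0],
    [[-0.0056, -0.0083, 0], 0],
    [[-0.0028, -0.0042, 0], 0],
    [[0, 0, 0], 0],
    [[0, 0, 0], 0]
  ]
}}

```text
time_s: 25.48
tcp_pos: [0.5595, -0.1459, 0.034]
ee_rot: [[-0.816, 0.578, 0.001], [0.578, 0.816, -0.001], [-0.001, 0.0, -1.0]]
wrist_force: [-0.1, 0.3, 0.1]
gripper_width: 0.69
gripper_force: 0.0
```

{"fn": "apply_moves", "kwargs": {
  "moves": [
    [[-0.0023, -0.0033, 0], 0],
    [[-0.0023, -0.0033, 0], 0],
    [[-0.0012, -0.0016, 0], 0],
    [[0, 0, 0], 0],
    [[0, 0, 0], 0]
  ]
}}

```text
time_s: 25.9
tcp_pos: [0.5592, -0.1552, 0.0341]
ee_rot: [[-0.816, 0.578, 0.0], [0.578, 0.816, -0.0], [-0.0, -0.0, -1.0]]
wrist_force: [0.5, -0.1, -0.8]
gripper_width: 0.688
gripper_force: 0.0
```

{"fn": "apply_moves", "kwargs": {
  "moves": [
    [[-0.0006, -0.0008, 0], 0],
    [[-0.0006, -0.0008, 0], 0],
    [[0, 0, 0], 0],
    [[0, 0, 0], 0]
  ]
}}

```text
time_s: 26.23
tcp_pos: [0.5592, -0.156, 0.034]
ee_rot: [[-0.817, 0.577, 0.0], [0.577, 0.817, 0.001], [0.0, 0.001, -1.0]]
wrist_force: [0.2, 4.4, 1.1]
gripper_width: 0.69
gripper_force: 2.5
```

{"fn": "apply_moves", "kwargs": {
  "moves": [
    [[-0.0006, -0.0008, 0], 0],
    [[-0.0006, -0.0008, 0], 0],
    [[0, 0, 0], 0],
    [[0, 0, 0], 0]
  ]
}}

```text
time_s: 26.57
tcp_pos: [0.5592, -0.1563, 0.034]
ee_rot: [[-0.817, 0.576, 0.0], [0.576, 0.817, 0.003], [0.002, 0.002, -1.0]]
wrist_force: [-0.4, 12.0, 2.8]
gripper_width: 0.696
gripper_force: 6.0
```

{"fn": "apply_moves", "kwargs": {
  "moves": [
    [[0.0008, 0.0011, 0], 0],
    [[-0.0012, 0.0009, 0], 0],
    [[-0.0012, 0.0009, 0], 0],
    [[0, 0, 0], 0],
    [[0, 0, 0], 0]
  ]
}}

```text
time_s: 26.98
tcp_pos: [0.5601, -0.1561, 0.0336]
ee_rot: [[-0.817, 0.577, -0.005], [0.577, 0.817, 0.002], [0.005, -0.001, -1.0]]
wrist_force: [-3.1, 6.9, 3.2]
gripper_width: 0.69
gripper_force: 3.6
```

{"fn": "apply_moves", "kwargs": {
  "moves": [
    [[-0.0008, 0.0006, 0], 0],
    [[0, 0, 0], 0],
    [[0, 0, 0], 0],
    [[0, 0, 0], 0]
  ]
}}

```text
time_s: 27.32
tcp_pos: [0.5603, -0.1561, 0.0335]
ee_rot: [[-0.816, 0.577, -0.006], [0.577, 0.816, 0.002], [0.006, -0.002, -1.0]]
wrist_force: [-5.7, 7.1, 3.0]
gripper_width: 0.691
gripper_force: 4.4
```

Run:
```python
from h import *
p=imaging.capture("side");t=imaging.capture("top");s=r.sense();print(s["time_s"],s["tcp_pos"],np.round(s["wrist_force"],1))
q=np.array([.5319+.058-.0022,-.0941-.0013-.1,1.549]);print(q)
for n,c in(("top",t),("side",p)):
    d=models.cut_out(c,"brownie")
    if d: print(n,d[0]["confidence"],d[0]["region"].sum(),fit([(c,d[0]["region"].astype(float))],M["brownie"],list(q)))
a=cv2.resize(p["frame"][190:280,240:345],None,fx=5,fy=5,interpolation=cv2.INTER_CUBIC);b=cv2.resize(t["frame"][175:265,340:392],None,fx=5,fy=5,interpolation=cv2.INTER_CUBIC)
cv2.imwrite("pics/f1.png",np.hstack([a,b]))
```

```text
27.4167 [ 0.56036057 -0.15607761  0.03356187] [-4.1  7.8  4.3]
[ 0.5877 -0.1954  1.549 ]
side 0.87 552 (array([ 0.59575033, -0.18106783,  1.2589787 ]), np.float64(0.5157004830917874))
```

View pics/f1.png

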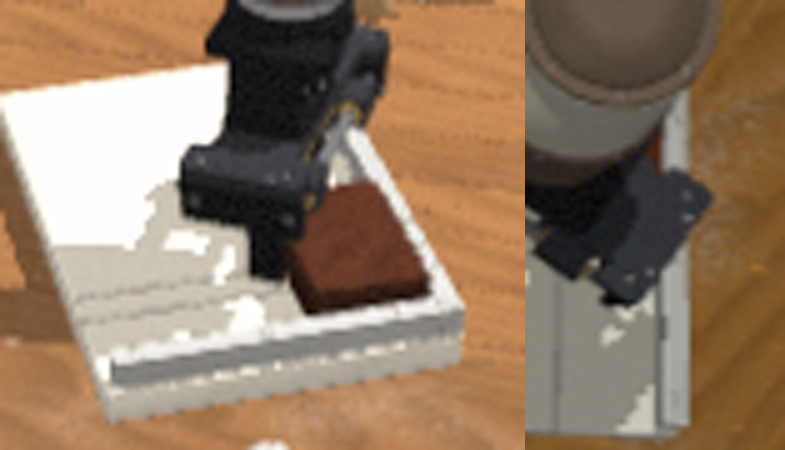

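The brownie sits square in the corner: its end is along the end fence (side crop 310–430, 300) and its side along the back fence. Both pushes are steady at about 5 N and 7 N, so I'm handing in.

```bash
python3 -c "
from station import r
print(r.finish_job())"
```

```text
the job is handed in; nothing more can be done
None
```

The job is handed in at about 27 s. The peg looks flush, and the brownie is held in the corner with a steady push of about 5 N on the back fence and 7 N on the end fence. The mallet is on the counter off the board, but it slipped in the grip and rests tilted on its heel and handle end; I didn't re-check the shaker, egg box or price card at the end.

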